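# Brush the crust in a rusty pot

### The arm

A 6-joint arm with a two-finger parallel gripper is mounted at the origin on the work surface; the furniture and walls round the work are solid. World frame = base frame: x ahead of the robot, y to its left, z up, the work surface at z = 0. Lengths are in m, angles in rad, forces in N, time in s.
With the tool pointing down it reaches from about 0.35 to 0.975 m from the base axis. Payload 4.9 kg.
Tool frame: the origin (TCP) lies at the very end of the fingers, on their centre line; the grasp point (between the pads) lies 19 mm behind it; z points along the fingers, y is the line along which they close (so a half turn about z gives the same grasp; the last joint's range is limited). The gripper opens to 85 mm and grips with 20 to 120 N. Pads are 22 mm wide; open, the fingers measure 114 mm over their backs; the gripper's body (76 mm by 85 mm) begins 54 mm behind the grasp point. The pads swing forward as they close: fully open they stand 13 mm farther back than shut.
Start: joints at [-1.223, 0.053, 1.613, -0, 1.476, -0.119], TCP at [0.281, -0.558, 0.208] pointing down, gripper open.
Joint ranges: [-3.01, 3.01], [-1.01, 2.22], [0.06, 2.58], [-1.02, 4.17], [0.09, 2.62], [-3.14, 3.14]. Speed limits (rad/s): [2.57, 2.57, 3.14, 3.14, 3.14, 3.14].

### API

Orientations are given as a unit quaternion [w, x, y, z].
In Python, from plant import manip gives the robot as it stands.
- The arm moves only by the shell command python3 -m pendant 'ROWS'. ROWS is JSON, a list of rows, each a list of 3 entries, a list of its own where there are three numbers: the opening, from 0 (shut) to 1 (fully open), then the shift along the tool's x, y, z in units of 12 cm (1.0 is 12 cm), then the turn about the tool's z in units of pi rad (1.0 is pi rad). In form: [[gripper, [dx, dy, dz], roll], ...]. A call has 1 to 10 rows; each row is the pose to reach, as a shift and turn from the pose commanded when the call began, along the tool's axes at that moment, turning the shorter way round; what a row does not reach only later rows make up. A row lasts 1/10 s, in which the tool goes at most 50 mm and 8.59 degrees, less where a joint would pass 70% of its speed; a pose out of reach is approached as far as the arm can. A call with a number of a shift or a turn outside -1 to 1 is refused whole. A call with a gripper value outside its range is refused whole. The fingers move at their own pace and stop on an object; the grip force is fixed at half the most. Time passes only in rows, so rows that repeat a pose let the fingers close. It gives the time, the measured TCP pose, the force, the opening and the grip force at its end, in the units of the state.
- manip.state(): the state, without advancing time (a new reading comes with each control period).
- manip.grab_frame(name): name is "scene" or "top" or "wrist"; returns a dict with "img" (400x640x3 uint8, red, green, blue), "fx", "fy", "cx", "cy" (pixels), "D" ([k1, k2, p1, p2, k3] as OpenCV has them; the pictures are not rectified), "eye" and "rotation" of the camera in the world; the wrist camera has in their place "tool_from_camera" (4x4, takes a point from camera to tool coordinates, whose origin is the TCP and whose axes are the flange's). Camera axes: x right, y down, z forward; pixel columns grow to the right and rows downward; lengths in m; the calibration is good to about 2 mm. A picture is of the moment at which its call begins: read the wrist's pose just before it. There is no depth.
- manip.job_done(): hands the job in; it is judged then, once.
The state is a dict: "time": time; "joint_pos": joint angles; "joint_vel": joint speeds; "joint_efforts": joint torques, N m; "tool_pos": TCP position; "tool_rot": TCP orientation; "contact_force": force on the tool from outside, world axes, zero at the start; "ft_torque": the same for the moment, N m; "gripper_width": opening from 0.0 (shut) to 1.0 (fully open); "grasp_force": force on a finger pad.
Only numpy, scipy, OpenCV 4.12 (cv2) and the standard library are available. Lean on these libraries where they do the work, as an engineer would, in place of code of your own. Each camera call takes 0.05 s, during which the arm holds its last target. There are 200 camera calls.

### The job

One of the two steel pots has a brown crust of rust down one side of its inner wall. Take the long brush from its blue stand, scrub that crust with the bristle head kept lightly pressed on it - start at the floor of the pot, go up to the rim, down to the floor and up to the rim again - and stand the brush back in the blue stand, bristles down. Feel for the crust, as its thickness differs, and press with only a few newtons (never over 12) so as not to bend the wire stem; keep the brush off the clean pot and leave the tape measure, pliers and chisel where they lie.

Things in the scene. Friction and masses are not known exactly. Their poses are not given: they have to be found in the camera images.
- rusty_pot: fixed open steel pot, outside diameter 92, bore 84, height 100, inner floor at z = 6; foot of diameter 121. Origin: centre of the underside, z up; its +x points from its axis to the crust (outside there: a steel boss to x = 60.5). Crust: hard brown band, y -15 to 15, z 7 to 98; its flat face lies at x = 40 (thin) to 28 (thick), different each time, to be felt
- streak (a point): point on the bore's wall at the top of the crust (x = 42, y = 0, z = 98 mm in the pot's frame), regardless of the crust's thickness
- clean_pot: fixed pot of the same make and size but with clean bright walls and no crust; leave it alone. Origin and axes as for the rusty pot (its boss is at +x)
- brush_stand: fixed blue tube on a round foot (diameter 90), outside diameter 58, bore 50, height 60, inner floor 6 mm above its underside. Origin at the centre of the underside, z up
- brush: loose pipe brush, 190 long, 0.16 kg, standing in the blue stand. Origin: centre of the flat tip of the bristles, z up the handle. Bristle head z 0 to 41, diameter 32; springy wire stem to z 92 (about 2 N sideways per mm at the head); ferrule and wooden flange (diameter 30) to z 111; round wooden handle z 111 to 190, diameter 23 to 25
- brush_head (a point): middle of the bristle head, 20 mm above the tip
- brush_grip (a point): point on the handle's axis where it is best gripped, 140 mm above the tip, diameter 25
- tape_measure: loose yellow tape measure 32x76x67, origin at the centre of its underside; bystander
- pliers: loose pliers with red grips, 200 long, origin at the centre of the underside; bystander
- cold_chisel: loose grey cold chisel, 165 long, origin at the centre of the underside; bystander

How it is judged:
On the way, in this order (a step that is already met when the one before it is completed fails the run):
1. bristle head pressed on the crust near the floor of the rusty pot (head centre under 39 mm above the pot's underside) (z of brush_head in the frame of rusty_pot between 0.018 and 0.039 m and y of brush_head in the frame of rusty_pot between -0.014 and 0.014 m and x of brush_head in the frame of rusty_pot above 0.006 m and contact force between brush and rusty_pot above 1 N), for 0.2 s.
2. still pressed on the crust at mid height on the way up (44 to 62 mm) (z of brush_head in the frame of rusty_pot between 0.044 and 0.062 m and y of brush_head in the frame of rusty_pot between -0.014 and 0.014 m and x of brush_head in the frame of rusty_pot above 0.006 m and contact force between brush and rusty_pot above 1 N), for 0.1 s.
3. pressed on the crust near the rim (67 to 95 mm) (z of brush_head in the frame of rusty_pot between 0.067 and 0.095 m and y of brush_head in the frame of rusty_pot between -0.014 and 0.014 m and x of brush_head in the frame of rusty_pot above 0.006 m and contact force between brush and rusty_pot above 1 N), for 0.2 s.
4. still pressed on the crust at mid height on the way down (all of step 2), for 0.1 s.
5. bristle head pressed on the crust near the floor of the rusty pot again (all of step 1), for 0.2 s.
6. still pressed on the crust at mid height on the second way up (all of step 4), for 0.1 s.
7. pressed on the crust near the rim again (all of step 3), for 0.2 s.
At the end, for the whole second after the job is handed in: after two upward strokes and one downward between, pressed on the crust by over 1 N within 14 mm of its middle line, the brush rests in the blue stand, bristles down, tip within 20 mm of its axis and 10 mm of its floor, leaning under 0.5 rad (horizontal distance between brush and brush_stand below 0.02 m and z of brush in the frame of brush_stand below 0.016 m and angle between brush's own z axis and vertical below 0.5 rad and height (world z) of brush_grip above 0.1 m and linear speed of brush below 0.02 m/s); the robot touches nothing.
It fails at once if the brush presses on the rusty pot with more than 12 N (contact force between brush and rusty_pot above 12 N).
It fails at once if the brush touches the clean pot (contact force between brush and clean_pot above 0.5 N).
It fails at once if the tape_measure is moved by more than 30 mm (distance of tape_measure from where it was at the start of the episode above 0.03 m).
It fails at once if the pliers is moved by more than 30 mm (distance of pliers from where it was at the start of the episode above 0.03 m).
It fails at once if the cold_chisel is moved by more than 30 mm (distance of cold_chisel from where it was at the start of the episode above 0.03 m).
It also fails if it takes over 72 s, if anything falls off the work surface, if the arm or the gripper's body presses on something with over 40 N, if the wrist force passes 120 N, or if a joint passes its speed limit or range.

## Working session

There is one attempt and no reset: what is moved stays moved. The work goes in short steps, Python scripts to look and compute and a shell command to move; the robot and the scene stay as the last step left them, time stands still between calls to the robot, and variables do not carry over. Pictures are saved under pics/ and viewed, at most 10 in all, crops included, and the job is handed in when it is done.

```bash
mkdir -p pics; cat > h.py <<'E'
import numpy as np, cv2
from plant import manip
def save(n,f):
    cv2.imwrite(f'pics/{f}.png',cv2.cvtColor(n['img'],cv2.COLOR_RGB2BGR))
def ray(f,u,v,eye=None,R=None):
    K=np.array([[f['fx'],0,f['cx']],[0,f['fy'],f['cy']],[0,0,1.]])
    p=cv2.undistortPoints(np.array([[[u,v]]],float),K,np.array(f['D'],float))[0,0]
    d=np.array(f['rotation'])@np.array([p[0],p[1],1]); return np.array(f['eye']),d
def atz(f,u,v,z):
    e,d=ray(f,u,v); return e+d*(z-e[2])/d[2]
E
python3 - <<'E'
from h import *
import pickle
for n in('top','scene'):
    f=manip.grab_frame(n); save(f,n+'1'); pickle.dump(f,open(n+'.pkl','wb')); print(f['eye'],f['rotation'],f['fx'])
print(manip.state())
E
```

```text
[ 0.21668198 -0.02786334  1.51141811] [-0.05257085  0.70715094 -0.70383203  0.04235952] 413.0693949074792
[-0.17101794 -0.82155157  0.6854131 ] [-0.47515182  0.82531199 -0.25826134  0.16245597] 404.53016691190084
{'time': 0.1, 'joint_pos': array([-1.22301155e+00,  5.33057967e-02,  1.61417484e+00, -1.04163562e-05,
        1.47599749e+00, -1.19007520e-01]), 'joint_vel': array([ 0.0003093 , -0.0010046 , -0.00455449,  0.00013776, -0.00078597,
        0.00068678]), 'joint_efforts': array([-4.27142584e-05, -3.94905066e+01, -3.71363354e+01, -1.98153143e-04,
        3.87524982e-03, -3.21674668e-05]), 'tool_pos': array([ 0.2810473 , -0.55755631,  0.20666589]), 'tool_rot': array([-9.35980032e-04,  9.72885989e-01,  2.31283299e-01, -1.12753334e-04]), 'contact_force': array([ 0.65625028,  0.0448845 , -0.30090458]), 'ft_torque': array([-0.01304846, -0.00739744,  0.00487475]), 'grasp_force': 0.0, 'gripper_width': 1.0016798788295103}
```

View pics/top1.png

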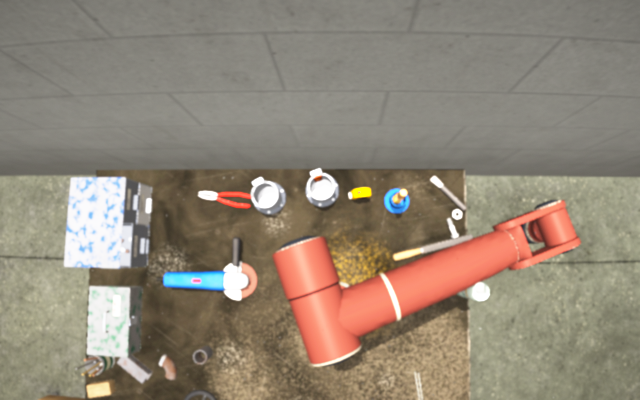

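View pics/scene1.png

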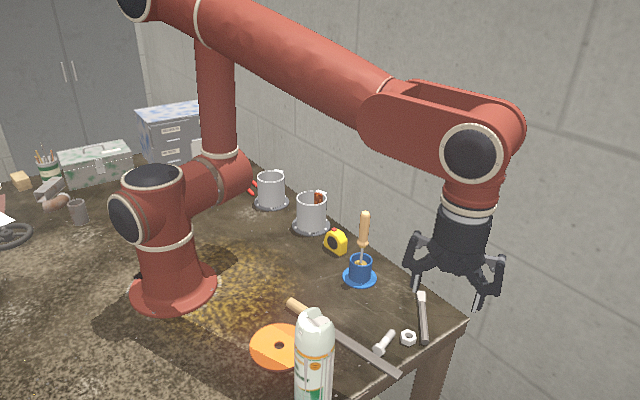

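```bash
sed -i "s/d=np.array(f\['rotation'\])@/d=Rotation.from_quat(np.roll(f['rotation'],-1)).as_matrix()@/; s/^import numpy as np, cv2/import numpy as np, cv2\nfrom scipy.spatial.transform import Rotation/" h.py
python3 - <<'E'
import cv2
a=cv2.imread('pics/top1.png')[160:235,240:420]; cv2.imwrite('pics/topc.png',cv2.resize(a,None,fx=4.4,fy=4.4,interpolation=cv2.INTER_CUBIC))
a=cv2.imread('pics/scene1.png')[160:295,250:400]; cv2.imwrite('pics/scenec.png',cv2.resize(a,None,fx=4.4,fy=4.4,interpolation=cv2.INTER_CUBIC))
E
```

```text
(no output)
```

View pics/topc.png

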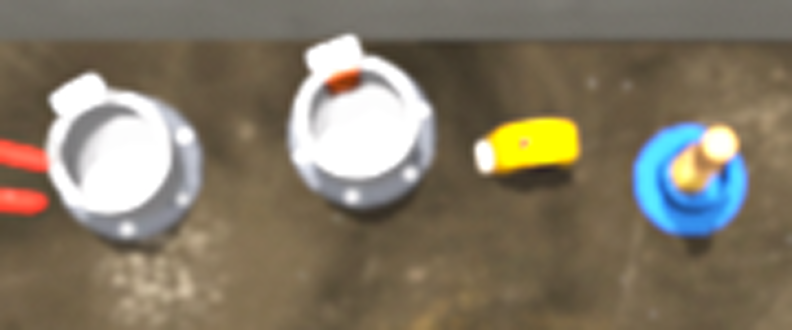

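View pics/scenec.png

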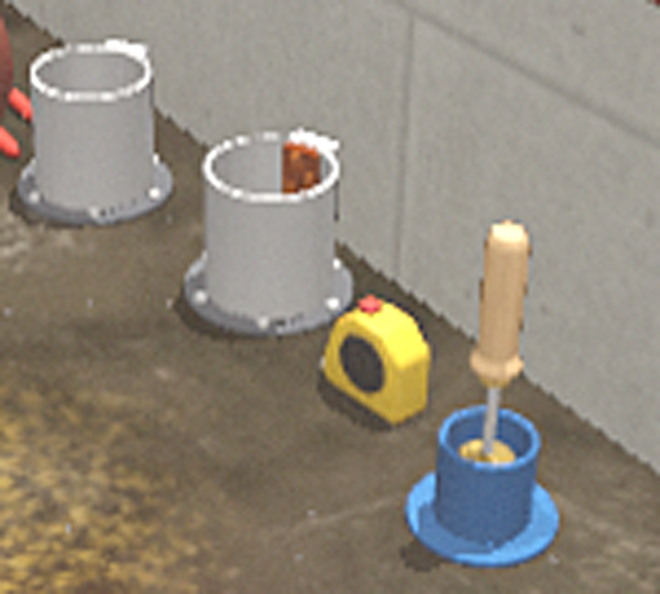

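```bash
python3 - <<'E'
from h import *
import pickle
T=pickle.load(open('top.pkl','rb'));S=pickle.load(open('scene.pkl','rb'))
t=lambda U,V:((U+.5)/4.4-.5+240,(V+.5)/4.4-.5+160)
s=lambda U,V:((U+.5)/4.4-.5+250,(V+.5)/4.4-.5+160)
p=lambda n,x:print(n,np.round(x,4))
p('rim T',atz(T,*t(363,107),.1)); p('rim S',atz(S,*s(271,167),.1))
p('foot T',atz(T,*t(362,137),.006)); p('foot S',atz(S,*s(268,288),.006)); p('boss',atz(T,*t(334,55),.1)); p('crust',atz(T,*t(342,80),.095)); p('crustS',atz(S,*s(302,145),.098))
p('clean foot',atz(T,*t(128,165),.006)); p('clean rim',atz(T,*t(109,151),.1)); p('cleanrim S',atz(S,*s(91,72),.1))
p('stand foot T',atz(T,*t(690,180),.005)); p('stand foot S',atz(S,*s(482,517),.005)); p('stand rim S',atz(S,*s(489,437),.06))
def tri(a,b):
    e1,d1=ray(T,*a);e2,d2=ray(S,*b)
    k=np.linalg.lstsq(np.c_[d1,-d2],e2-e1,rcond=None)[0]
    return (e1+d1*k[0]+e2+d2*k[1])/2, np.linalg.norm(e1+d1*k[0]-e2-d2*k[1])
print('top',tri(t(720,143),s(508,232))); print('fl',tri(t(688,180),s(496,362)))
p('topz',atz(S,*s(508,232),.192)); p('flz',atz(S,*s(496,362),.112));p('tape',atz(T,*t(540,143),.06));p('tapeS',atz(S,*s(375,370),.03))
E
```

```text
rim T [0.4546 0.0404 0.1   ]
rim S [0.4448 0.0456 0.1   ]
foot T [0.4449 0.0456 0.006 ]
foot S [0.4408 0.0409 0.006 ]
boss [0.4962 0.0638 0.1   ]
crust [0.4771 0.0576 0.095 ]
crustS [0.4834 0.0629 0.098 ]
clean foot [0.4205 0.2422 0.006 ]
clean rim [0.4189 0.2407 0.1   ]
cleanrim S [0.4161 0.2411 0.1   ]
stand foot T [ 0.4097 -0.2289  0.005 ]
stand foot S [ 0.4046 -0.2322  0.005 ]
stand rim S [ 0.4078 -0.2281  0.06  ]
top (array([ 0.41174691, -0.22517317,  0.19502497]), np.float64(0.002583849193462302))
fl (array([ 0.4038916 , -0.21923196,  0.10768378]), np.float64(0.01809749501354697))
topz [ 0.414  -0.2211  0.192 ]
flz [ 0.4083 -0.2274  0.112 ]
tape [ 0.4323 -0.1008  0.06  ]
tapeS [ 0.421  -0.1062  0.03  ]
```

```bash
cat >> h.py <<'E'
def axes():
    s=manip.state(); w,x,y,z=s['tool_rot']; return s,np.array(s['tool_pos']),Rotation.from_quat([x,y,z,w]).as_matrix()
def plan(target,ydir=None):
    "shift in 12cm units, roll in pi units to bring TCP to target with closing line along ydir (rad)"
    s,p,R=axes(); d=R.T@(np.array(target)-p)/.12
    a=np.arctan2(R[1,1],R[0,1]); r=None
    if ydir is not None:
        r=-(np.mod(ydir-a+np.pi/2,np.pi)-np.pi/2)/np.pi  # tool z is down
    print('t',s['time'],'p',p.round(4),'yang',round(a,3),'shift',d.round(3),'roll',r,'q6',round(s['joint_pos'][5],3),'F',np.round(s['contact_force'],2),'w',round(s['gripper_width'],3),round(s['grasp_force'],1))
E
python3 -m pendant '[[1,[0.2,0,-0.9],0],[1,[0.5,0,-0.9],0],[1,[1,-0.5,-0.9],0],[1,[1,-1,-0.9],0],[1,[1,-1,-0.9],0],[1,[1,-1,-0.9],0]]'
python3 -c "
from h import *
plan([.35,-.22,.32],.8)"
```

```text
time: 0.7
tool_pos: [0.3347, -0.3928, 0.3167]
tool_rot: [0.0, 0.972, 0.233, 0.001]
contact_force: [0.4, -1.2, 0.9]
gripper_width: 1.003
grasp_force: 0.0
t 0.7 p [ 0.3347 -0.3928  0.3167] yang -1.1 shift [ 0.767 -1.226 -0.028] roll 0.395125241298018 q6 0.09 F [ 0.42 -1.22  0.93] w 1.003 0.0
```

```bash

python3 -m pendant '[[1,[0.77,-1,0],0.4],[1,[0.77,-1,0],0.4],[1,[0.77,-1,0],0.4],[1,[0.77,-1,0],0.4],[1,[0.77,-1,0],0.4],[1,[0.77,-1,0],0.4],[1,[0.77,-1,0],0.4],[1,[0.77,-1,0],0.4],[1,[0.77,-1,0],0.4],[1,[0.77,-1,0],0.4]]'
python3 - <<'E'
from h import *
import pickle
plan([.41,-.22,.32],.8)
s,p,R=axes(); f=manip.grab_frame('wrist'); save(f,'wrist1'); pickle.dump((f,p,R),open('w1.pkl','wb')); print(f['tool_from_camera'])
E
```

```text
time: 1.7
tool_pos: [0.3629, -0.2485, 0.3153]
tool_rot: [-0.0, 0.923, -0.385, -0.0]
contact_force: [-0.4, -0.2, -0.0]
gripper_width: 0.996
grasp_force: 0.0
t 1.7 p [ 0.3629 -0.2485  0.3153] yang -2.361 shift [ 0.108 -0.446 -0.039] roll -0.006099981803129892 q6 1.591 F [-0.42 -0.19 -0.05] w 0.996 0.0
[[-2.14603358e-04 -9.46310554e-01 -3.23258858e-01  8.30759742e-02]
 [ 9.99999956e-01 -2.68950374e-04  1.23452856e-04 -8.88786739e-04]
 [-2.03765331e-04 -3.23258817e-01  9.46310570e-01 -1.66018830e-01]
 [ 0.00000000e+00  0.00000000e+00  0.00000000e+00  1.00000000e+00]]
```

View pics/wrist1.png

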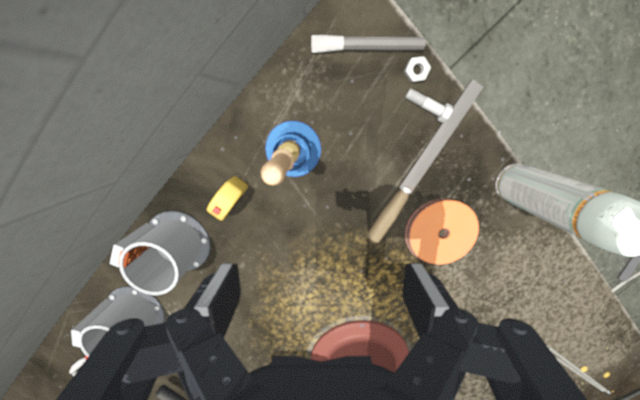

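```bash
python3 - <<'E'
import cv2
a=cv2.imread('pics/wrist1.png')[115:305,75:330]; cv2.imwrite('pics/w1c.png',cv2.resize(a,None,fx=3,fy=3,interpolation=cv2.INTER_CUBIC))
E
```

```text
(no output)
```

View pics/w1c.png

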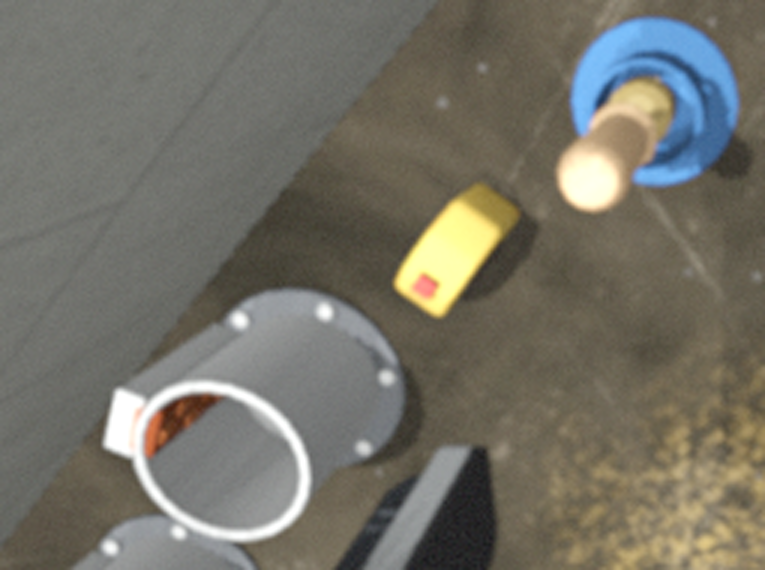

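```bash
python3 - <<'E'
from h import *
import pickle
f,p,R=pickle.load(open('w1.pkl','rb')); M=np.array(f['tool_from_camera'])
f['eye']=p+R@M[:3,3]; q=Rotation.from_matrix(R@M[:3,:3]).as_quat(); f['rotation']=np.roll(q,1)
c=lambda U,V:((U+.5)/3-.5+75,(V+.5)/3-.5+115)
g=lambda n,U,V,z:print(n,atz(f,*c(U,V),z).round(4))
g('rim',222,460,.1)
for P in [(133,450),(312,470),(195,380),(245,540)]: g('rimext',*P,.1)
g('boss',125,423,.1)
g('footR',405,395,.006);g('footT',280,289,.006)
g('stand',655,101,.004); g('htop',592,182,.19); g('htop',592,182,.195); g('headtop',643,98,.047)
g('edge',300,170,0); g('edge',60,480,0)
E
```

```text
rim [0.4487 0.0426 0.1   ]
rimext [0.4854 0.0718 0.1   ]
rimext [0.4119 0.0135 0.1   ]
rimext [0.4837 0.0137 0.1   ]
rimext [0.4128 0.0754 0.1   ]
boss [0.4967 0.0611 0.1   ]
footR [0.3992 0.007  0.006 ]
footT [0.4948 0.0047 0.006 ]
stand [ 0.4109 -0.2305  0.004 ]
htop [ 0.4119 -0.225   0.19  ]
htop [ 0.4121 -0.2264  0.195 ]
headtop [ 0.4172 -0.2343  0.047 ]
edge [ 0.5293 -0.0595  0.    ]
edge [0.526  0.2283 0.    ]
```

```bash
python3 -c "
from h import *
plan([.412,-.227,.26],.4)"
```

```text
t 1.75 p [ 0.3629 -0.2484  0.3153] yang -2.359 shift [ 0.162 -0.416  0.461] roll 0.12168150798967795 q6 1.589 F [ 0.36  0.22 -0.45] w 1.001 0.0
```

```bash
python3 -m pendant '[[1,[0.16,-0.42,0.46],0.12],[1,[0.16,-0.42,0.46],0.12],[1,[0.16,-0.42,0.46],0.12],[1,[0.16,-0.42,0.46],0.12],[1,[0.16,-0.42,0.46],0.12],[1,[0.16,-0.42,0.46],0.12]]'
python3 -c "
from h import *
plan([.412,-.227,.131],.4)"
```

```text
time: 2.35
tool_pos: [0.4123, -0.2268, 0.2614]
tool_rot: [0.0, 0.835, -0.55, 0.001]
contact_force: [0.6, 1.3, 0.6]
gripper_width: 1.002
grasp_force: 0.0
t 2.35 p [ 0.4123 -0.2268  0.2614] yang -2.737 shift [-1.000e-03  4.000e-03  1.087e+00] roll 0.001613512180342976 q6 2.075 F [0.62 1.34 0.58] w 1.002 0.0
```

```bash
python3 -m pendant '[[1,[0,0,0.3],0],[1,[0,0,0.6],0],[1,[0,0,0.85],0],[1,[0,0,1],0],[1,[0,0,1],0],[1,[0,0,1],0]]' | tail -4
python3 -m pendant '[[1,[0,0,0.07],0],[1,[0,0,0.07],0],[0,[0,0,0.07],0],[0,[0,0,0.07],0],[0,[0,0,0.07],0],[0,[0,0,0.07],0],[0,[0,0,0.07],0],[0,[0,0,0.07],0],[0,[0,0,0.07],0],[0,[0,0,0.07],0]]'
python3 -c "
from h import *
plan([.412,-.227,.250],.4)"
```

```text
tool_rot: [0.0, 0.835, -0.551, 0.001]
contact_force: [-0.8, 0.0, 0.4]
gripper_width: 1.0
grasp_force: 0.0
time: 3.95
tool_pos: [0.4125, -0.2266, 0.1326]
tool_rot: [0.0, 0.835, -0.551, 0.0]
contact_force: [-0.3, -0.0, 3.2]
gripper_width: 0.272
grasp_force: 59.0
t 3.95 p [ 0.4125 -0.2266  0.1326] yang -2.738 shift [ 0.003  0.005 -0.978] roll 0.0012740537898590781 q6 2.077 F [-0.29 -0.01  3.17] w 0.272 59.0
```

```bash
python3 -m pendant '[[0,[0,0,-0.2],0],[0,[0,0,-0.5],0],[0,[0,0,-0.8],0],[0,[0,0,-1],0],[0,[0,0,-1],0],[0,[0,0,-1],0]]' | tail -4
python3 -m pendant '[[0,[0,0,-0.2],0],[0,[0,0,-0.2],0],[0,[0,0,-0.2],0]]'
python3 -c "
from h import *
plan([.445,.042,.276],.4)"
```

```text
tool_rot: [-0.0, 0.835, -0.551, -0.001]
contact_force: [0.1, -0.8, -2.6]
gripper_width: 0.274
grasp_force: 59.1
time: 4.85
tool_pos: [0.4118, -0.226, 0.2741]
tool_rot: [-0.0, 0.835, -0.551, -0.001]
contact_force: [0.3, -0.5, -2.7]
gripper_width: 0.272
grasp_force: 59.2
t 4.85 p [ 0.4118 -0.226   0.2741] yang -2.738 shift [-1.945 -1.132 -0.013] roll 0.001253326307419298 q6 2.077 F [ 0.31 -0.54 -2.73] w 0.272 59.2
```

```bash
python3 -m pendant '[[0,[-0.2,-0.1,0],0],[0,[-0.5,-0.3,0],0],[0,[-0.8,-0.45,0],0],[0,[-0.97,-0.57,0],0],[0,[-0.97,-0.57,0],0],[0,[-0.97,-0.57,0],0]]' | tail -4
python3 -m pendant '[[0,[-0.2,-0.1,0],0],[0,[-0.5,-0.3,0],0],[0,[-0.8,-0.45,0],0],[0,[-0.97,-0.57,0],0],[0,[-0.97,-0.57,0],0],[0,[-0.97,-0.57,0],0],[0,[-0.97,-0.57,0],0]]'
python3 - <<'E'
from h import *
import pickle
plan([.445,.042,.276],.4)
s,p,R=axes(); f=manip.grab_frame('wrist'); f2=manip.grab_frame('scene');save(f2,'scene2');pickle.dump((f,f2,p,R),open('w2.pkl','wb'))
a=f['img'][:,:,::-1][0:250,200:460]; b=f2['img'][:,:,::-1][100:270,220:400]
b=cv2.resize(b,None,fx=2.2,fy=2.2,interpolation=2); a=cv2.resize(a,None,fx=1.5,fy=1.5,interpolation=2)
o=np.zeros((max(a.shape[0],b.shape[0]),a.shape[1]+b.shape[1],3),np.uint8); o[:a.shape[0],:a.shape[1]]=a;o[:b.shape[0],a.shape[1]:]=b
print(a.shape,b.shape); cv2.imwrite('pics/w2.png',o)
E
```

```text
tool_rot: [0.001, 0.835, -0.55, -0.001]
contact_force: [0.3, -0.4, -1.1]
gripper_width: 0.267
grasp_force: 59.3
time: 6.15
tool_pos: [0.4464, 0.0401, 0.2756]
tool_rot: [0.0, 0.834, -0.552, -0.0]
contact_force: [-0.5, 0.4, -1.4]
gripper_width: 0.267
grasp_force: 59.4
t 6.15 p [0.4464 0.0401 0.2756] yang -2.74 shift [-0.019  0.005 -0.003] roll 0.0006337812829115636 q6 2.663 F [-0.52  0.37 -1.43] w 0.267 59.4
(375, 390, 3) (374, 396, 3)
```

View pics/w2.png

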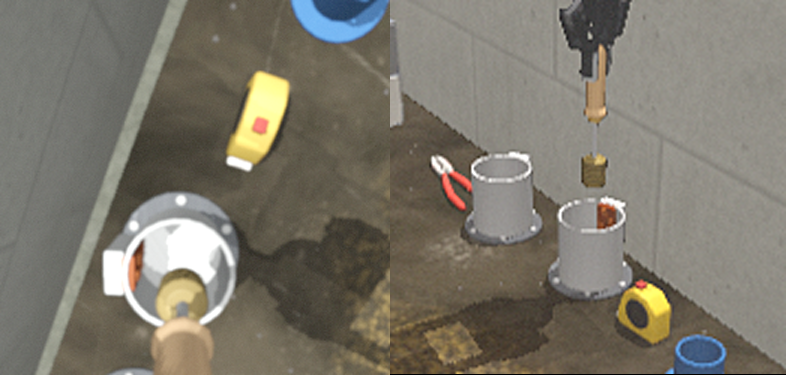

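```bash
python3 - <<'E'
from h import *
import pickle
f,f2,p,R=pickle.load(open('w2.pkl','rb')); M=np.array(f['tool_from_camera'])
f['eye']=p+R@M[:3,3]; f['rotation']=np.roll(Rotation.from_matrix(R@M[:3,:3]).as_quat(),1)
c=lambda U,V:((U+.5)/1.5-.5+200,(V+.5)/1.5-.5)
g=lambda n,U,V,z:print(n,atz(f,*c(U,V),z).round(4))
g('rim',179.5,272,.1); g('boss',115,271,.1); g('L',121,272,.1);g('R',238,272,.1);g('T',180,218,.1);g('head',181,294,.169);g('flange',183,335,.26)
s=lambda U,V:((U-390+.5)/2.2-.5+220,(V+.5)/2.2-.5+100)
g2=lambda n,U,V,z:print(n,atz(f2,*s(U,V),z).round(4))
g2('rim S',592,216,.1);g2('head S',595,171,.169);g2('flangeS',597,115,.255);g2('crust',607,206,.098)
E
```

```text
rim [0.4484 0.0419 0.1   ]
boss [0.4967 0.0615 0.1   ]
L [0.492  0.0603 0.1   ]
R [0.4049 0.0234 0.1   ]
T [0.4649 0.0021 0.1   ]
head [0.4481 0.0395 0.169 ]
flange [0.4503 0.0318 0.26  ]
rim S [0.4445 0.0433 0.1   ]
head S [0.4457 0.0402 0.169 ]
flangeS [0.4375 0.0269 0.255 ]
crust [0.4806 0.0585 0.098 ]
```

```bash
python3 -m pendant '[[0,[-0.02,0,0.2],0],[0,[-0.02,0,0.4],0],[0,[-0.02,0,0.6],0],[0,[-0.02,0,0.8],0],[0,[-0.02,0,1],0],[0,[-0.02,0,1],0],[0,[-0.02,0,1],0]]' | tail -5
python3 -m pendant '[[0,[0,0,0.1],0],[0,[0,0,0.14],0],[0,[0,0,0.14],0],[0,[0,0,0.14],0]]' | sed -n '2p;4p'
python3 -m pendant '[[0,[0,-0.04,0],0],[0,[0,-0.07,0],0],[0,[0,-0.07,0],0],[0,[0,-0.07,0],0]]'| sed -n '2p;4p'
python3 - <<'E'
from h import *
plan([.4484,.0422,.1386],.39)
F=[]
for i in range(4):
    F.append(np.r_[manip.state()['contact_force'],manip.state()['ft_torque']]); manip.grab_frame('top')
print(np.round(F,2),np.mean(F,0).round(3))
E
```

```text
tool_pos: [0.4456, 0.0431, 0.1564]
tool_rot: [0.0, 0.834, -0.551, -0.0]
contact_force: [-0.3, 0.1, -0.8]
gripper_width: 0.271
grasp_force: 59.4
tool_pos: [0.4457, 0.0437, 0.1396]
contact_force: [0.9, -0.4, -1.5]
tool_pos: [0.4535, 0.0471, 0.1395]
contact_force: [-0.4, 0.3, -1.2]
t 7.75 p [0.4535 0.0471 0.1395] yang -2.737 shift [0.021 0.055 0.008] roll 0.004526045655879065 q6 2.677 F [-0.36  0.29 -1.23] w 0.273 59.4
[[-0.36  0.29 -1.23  0.02  0.02  0.03]
 [-0.55 -0.24 -1.8  -0.01  0.03 -0.06]
 [-0.18  0.2  -1.07  0.04 -0.05  0.04]
 [ 0.32 -0.55 -1.45  0.02  0.02  0.01]] [-0.194 -0.075 -1.387  0.017  0.008  0.007]
```

```bash
cat > m.py <<'E'
from h import *
s,p,R=axes(); d=R.T@(p-np.array([.4484,.0422,0])); F=R.T@s['contact_force'];T=R.T@s['ft_torque']
print('t',round(s['time'],2),'potx %.1f poty %.1f z %.1f'%(-d[1]*1e3,-d[0]*1e3,p[2]*1e3),'Ftool',F.round(1),'Ttool',T.round(2))
E
python3 m.py
python3 -m pendant '[[0,[0,-0.016,0],0],[0,[0,-0.016,0],0]]' >/dev/null; python3 m.py
python3 -m pendant '[[0,[0,-0.016,0],0],[0,[0,-0.016,0],0]]' >/dev/null; python3 m.py
```

```text
t 7.95 potx 6.3 poty 2.5 z 139.4 Ftool [-0.2 -0.2  1.6] Ttool [-0.02 -0.04  0.01]
t 8.15 potx 8.5 poty 2.4 z 139.5 Ftool [-0.6  0.2  1.2] Ttool [-0.06 -0.01 -0.03]
t 8.35 potx 10.5 poty 2.4 z 139.5 Ftool [-0.6 -0.3  2. ] Ttool [ 0.   -0.01 -0.02]
```

```bash

python3 -m pendant '[[0,[0,-0.016,0],0],[0,[0,-0.016,0],0]]' >/dev/null; python3 m.py
python3 -m pendant '[[0,[0,-0.012,0],0],[0,[0,-0.012,0],0]]' >/dev/null; python3 m.py
```

```text
t 8.55 potx 12.3 poty 2.4 z 139.4 Ftool [-0.8  0.4  2. ] Ttool [-0.02 -0.01 -0.02]
t 8.75 potx 13.7 poty 2.5 z 139.4 Ftool [ 1.5 -0.3  2.1] Ttool [ 0.02  0.   -0.06]
```

```bash

python3 -m pendant '[[0,[0,-0.012,0],0],[0,[0,-0.012,0],0]]' >/dev/null; python3 m.py
```

```text
t 8.95 potx 15.2 poty 2.5 z 139.4 Ftool [-0.6  0.9  1.6] Ttool [-0.04  0.05 -0.01]
```

```bash

python3 -m pendant '[[0,[0,-0.012,0],0],[0,[0,-0.012,0],0]]' >/dev/null; python3 m.py
python3 -m pendant '[[0,[0,-0.012,0],0],[0,[0,-0.012,0],0]]' >/dev/null; python3 m.py
```

```text
t 9.15 potx 16.6 poty 2.4 z 139.5 Ftool [-1.  -0.3  1.7] Ttool [-0.   -0.05 -0.04]
t 9.35 potx 18.1 poty 2.5 z 139.4 Ftool [-1.5 -0.5  0.9] Ttool [ 0.01  0.   -0.02]
```

```bash

python3 -m pendant '[[0,[0,-0.012,0],0],[0,[0,-0.012,0],0]]' >/dev/null; python3 m.py
```

```text
t 9.55 potx 19.5 poty 2.5 z 139.4 Ftool [-0.2 -0.3  2.1] Ttool [ 0.02 -0.03  0.01]
```

```bash

python3 -m pendant '[[0,[0,-0.012,0],0],[0,[0,-0.012,0],0]]' >/dev/null; python3 m.py
python3 -m pendant '[[0,[0,-0.012,0],0],[0,[0,-0.012,0],0]]' >/dev/null; python3 m.py
```

```text
t 9.75 potx 20.4 poty 2.5 z 139.4 Ftool [0.3 0.6 1.2] Ttool [-0.35 -0.05 -0.  ]
t 9.95 potx 21.4 poty 2.5 z 139.3 Ftool [-0.2  3.3  0.8] Ttool [-0.89  0.02  0.  ]
```

```bash

python3 -m pendant '[[0,[0,-0.012,0],0],[0,[0,-0.012,0],0]]' >/dev/null; python3 m.py
```

```text
t 10.15 potx 22.6 poty 2.5 z 139.3 Ftool [ 0.6  5.  -1.8] Ttool [-1.42 -0.01  0.05]
```

```bash

python3 -m pendant '[[0,[0,0,-0.04],0],[0,[0,0,-0.08],0],[0,[0,0,-0.12],0],[0,[0,0,-0.16],0],[0,[0,0,-0.16],0]]' >/dev/null; python3 m.py
```

```text
t 10.65 potx 23.4 poty 2.4 z 159.3 Ftool [-0.3  5.7  0.5] Ttool [-1.68 -0.09  0.03]
```

```bash

python3 -m pendant '[[0,[0,0.004,0],0],[0,[0,0.004,-0.04],0],[0,[0,0.004,-0.08],0],[0,[0,0.004,-0.12],0],[0,[0,0.004,-0.16],0],[0,[0,0.004,-0.2],0],[0,[0,0.004,-0.22],0],[0,[0,0.004,-0.22],0],[0,[0,0.004,-0.22],0],[0,[0,0.004,-0.22],0]]' >/dev/null; python3 m.py
```

```text
t 11.65 potx 23.3 poty 2.2 z 185.8 Ftool [-0.3  5.6  1.8] Ttool [-1.65 -0.07 -0.02]
```

```bash

python3 -m pendant '[[0,[0,0,0.04],0],[0,[0,0,0.08],0],[0,[0,0,0.12],0],[0,[0,0,0.16],0],[0,[0,0,0.2],0],[0,[0,0,0.22],0],[0,[0,0,0.22],0],[0,[0,0,0.22],0]]' >/dev/null; python3 m.py
```

```text
t 12.45 potx 23.6 poty 1.9 z 159.9 Ftool [-0.1  7.3 -0.4] Ttool [-1.68 -0.09  0.02]
```

```bash

python3 -m pendant '[[0,[0,0,0.04],0],[0,[0,0,0.08],0],[0,[0,0,0.12],0],[0,[0,0,0.16],0],[0,[0,0,0.165],0],[0,[0,0,0.165],0],[0,[0,0,0.165],0],[0,[0,0,0.165],0]]' >/dev/null; python3 m.py
```

```text
t 13.25 potx 23.6 poty 1.9 z 140.1 Ftool [ 0.1  6.1 -0.3] Ttool [-1.79 -0.08 -0.02]
```

```bash

python3 -m pendant '[[0,[0,0.004,0],0],[0,[0,0.004,-0.04],0],[0,[0,0.004,-0.08],0],[0,[0,0.004,-0.12],0],[0,[0,0.004,-0.16],0],[0,[0,0.004,-0.17],0],[0,[0,0.004,-0.17],0]]' >/dev/null; python3 m.py
```

```text
t 13.95 potx 23.0 poty 2.3 z 159.9 Ftool [-1.5  5.3  0. ] Ttool [-1.5  -0.07 -0.02]
```

```bash

python3 -m pendant '[[0,[0,0,-0.04],0],[0,[0,0,-0.08],0],[0,[0,0,-0.12],0],[0,[0,0,-0.16],0],[0,[0,0,-0.2],0],[0,[0,0,-0.22],0],[0,[0,0,-0.22],0],[0,[0,0,-0.22],0],[0,[0,0,-0.22],0],[0,[0,0,-0.22],0]]' >/dev/null; python3 m.py
```

```text
t 14.95 potx 23.0 poty 2.2 z 186.4 Ftool [-0.4  5.9  0.6] Ttool [-1.48 -0.14  0.01]
```

Both strokes are done. Next: back off the crust to the pot's middle, lift out, and return to above the stand.

```bash

python3 -m pendant '[[0,[0,0.05,0],0],[0,[0,0.12,0],0],[0,[0,0.2,0],0],[0,[0,0.2,0],0],[0,[0,0.2,-0.2],0],[0,[0,0.2,-0.5],0],[0,[0,0.2,-0.75],0],[0,[0,0.2,-0.75],0],[0,[0,0.2,-0.75],0]]' >/dev/null; python3 m.py
python3 -c "
from h import *
plan([.411,-.2305,.276])"
```

```text
t 15.85 potx -0.2 poty 2.0 z 276.2 Ftool [-0.4  0.1  1.9] Ttool [-0.03 -0.06  0.03]
t 15.85 p [0.4467 0.0439 0.2762] yang -2.738 shift [1.986e+00 1.173e+00 1.000e-03] roll None q6 2.67 F [-0.3   0.34 -1.88] w 0.269 59.6
```

```bash

python3 -m pendant '[[0,[0.2,0.1,0],0],[0,[0.5,0.3,0],0],[0,[0.8,0.45,0],0],[0,[0.99,0.585,0],0],[0,[0.99,0.585,0],0],[0,[0.99,0.585,0],0]]' >/dev/null
python3 -m pendant '[[0,[0.2,0.1,0],0],[0,[0.5,0.3,0],0],[0,[0.8,0.45,0],0],[0,[0.99,0.585,0],0],[0,[0.99,0.585,0],0],[0,[0.99,0.585,0],0],[0,[0.99,0.585,0],0]]' >/dev/null
python3 - <<'E'
from h import *
import pickle
plan([.411,-.2305,.276])
s,p,R=axes(); f=manip.grab_frame('wrist'); f2=manip.grab_frame('scene')
pickle.dump((f,f2,p,R),open('w3.pkl','wb'))
a=f['img'][:,:,::-1][100:300,220:420]; b=f2['img'][:,:,::-1][150:300,300:430]
b=cv2.resize(b,None,fx=2.5,fy=2.5,interpolation=2); a=cv2.resize(a,None,fx=2.2,fy=2.2,interpolation=2)
o=np.zeros((440,a.shape[1]+b.shape[1],3),np.uint8); o[:a.shape[0],:a.shape[1]]=a;o[:b.shape[0],a.shape[1]:]=b
cv2.imwrite('pics/w3.png',o)
E
```

```text
t 17.15 p [ 0.4109 -0.2283  0.2751] yang -2.736 shift [ 0.017  0.007 -0.008] roll None q6 2.07 F [ 0.29  0.06 -1.09] w 0.27 59.6
```

View pics/w3.png

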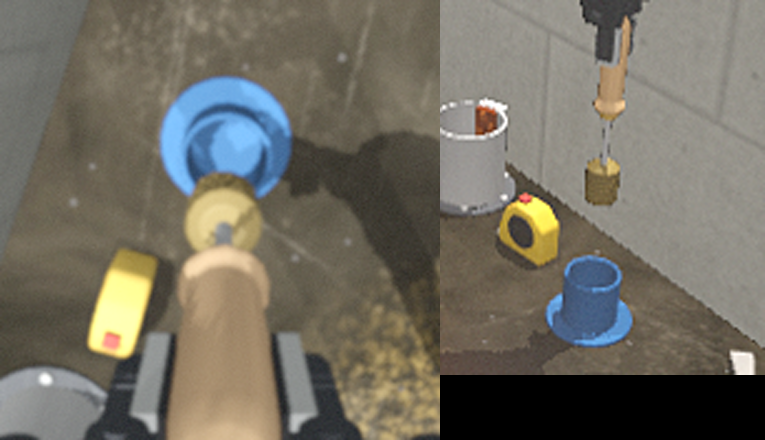

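```bash
python3 - <<'E'
from h import *
import pickle
f,f2,p,R=pickle.load(open('w3.pkl','rb')); M=np.array(f['tool_from_camera'])
f['eye']=p+R@M[:3,3]; f['rotation']=np.roll(Rotation.from_matrix(R@M[:3,:3]).as_quat(),1)
c=lambda U,V:((U+.5)/2.2-.5+220,(V+.5)/2.2-.5+100)
g=lambda n,U,V,z:print(n,atz(f,*c(U,V),z).round(4))
g('foot',226,139,.004); g('headtop',222,221,.1895); g('flange',223,275,.26)
s=lambda U,V:((U-440+.5)/2.5-.5+300,(V+.5)/2.5-.5+150)
g2=lambda n,U,V,z:print(n,atz(f2,*s(U,V),z).round(4))
g2('foot S',590,318,.004);g2('rim S',593,272,.06);g2('head S',602,183,.169);g2('headbot S',600,200,.149);g2('flange',610,106,.248)
E
```

```text
foot [ 0.4113 -0.2324  0.004 ]
headtop [ 0.4133 -0.2309  0.1895]
flange [ 0.4149 -0.2356  0.26  ]
foot S [ 0.4071 -0.2314  0.004 ]
rim S [ 0.4093 -0.227   0.06  ]
head S [ 0.4072 -0.2295  0.169 ]
headbot S [ 0.4075 -0.2287  0.149 ]
flange [ 0.4137 -0.2236  0.248 ]
```

```bash

python3 -m pendant '[[0,[0.01,0,0.2],0],[0,[0.01,0,0.4],0],[0,[0.01,0,0.55],0],[0,[0.01,0,0.7],0],[0,[0.01,0,0.75],0],[0,[0.01,0,0.75],0]]' >/dev/null; python3 m.py
python3 -m pendant '[[0,[0,0,0.1],0],[0,[0,0,0.2],0],[0,[0,0,0.3],0],[0,[0,0,0.37],0],[0,[0,0,0.4],0],[0,[0,0,0.4],0]]' >/dev/null; python3 m.py
python3 -c "
from h import *
plan([.411,-.2305,.133])"
```

```text
t 17.85 potx -142.0 poty -234.8 z 184.7 Ftool [-0.  -0.4  1.1] Ttool [ 0.01  0.02 -0.02]
t 18.45 potx -142.0 poty -235.8 z 136.7 Ftool [ 0.7 -0.1  0.6] Ttool [ 0.03  0.03 -0.01]
t 18.45 p [ 0.4106 -0.2305  0.1367] yang -2.738 shift [ 0.001 -0.003  0.031] roll None q6 2.068 F [ 0.32 -0.6  -0.59] w 0.27 59.6
```

```bash

python3 -m pendant '[[0,[0,0,0.027],0],[0,[0,0,0.027],0],[1,[0,0,0.027],0],[1,[0,0,0.027],0],[1,[0,0,0.027],0],[1,[0,0,0.027],0],[1,[0,0,0.027],0],[1,[0,0,0.027],0],[1,[0,0,0.027],0]]' |tail -3; python3 m.py
python3 -m pendant '[[1,[0,0,-0.15],0],[1,[0,0,-0.3],0],[1,[0,0,-0.5],0],[1,[0,0,-0.75],0],[1,[0,0,-1],0],[1,[0,0,-1],0],[1,[0,0,-1],0],[1,[0,0,-1],0]]' |tail -3; python3 m.py
python3 -m pendant '[[1,[0,0,-0.5],0],[1,[0,0,-0.5],0],[1,[0,0,-0.5],0],[1,[0,0,-0.5],0],[1,[0,0,-0.5],0]]' |tail -3
python3 - <<'E'
from h import *
f=manip.grab_frame('scene')['img'][:,:,::-1][100:300,240:440]; cv2.imwrite('pics/end.png',cv2.resize(f,None,fx=2.5,fy=2.5))
E
```

```text
contact_force: [0.2, 0.1, 0.0]
gripper_width: 1.001
grasp_force: 0.0
t 19.35 potx -141.7 poty -236.3 z 134.4 Ftool [ 0.  -0.2 -0. ] Ttool [-0.01  0.09 -0.03]
contact_force: [-0.2, 0.2, -0.6]
gripper_width: 1.001
grasp_force: 0.0
t 20.15 potx -142.3 poty -235.2 z 252.9 Ftool [-0.2  0.1  0.6] Ttool [ 0.02 -0.02 -0.03]
contact_force: [0.5, -0.6, 0.8]
gripper_width: 1.003
grasp_force: 0.0
```

View pics/end.png

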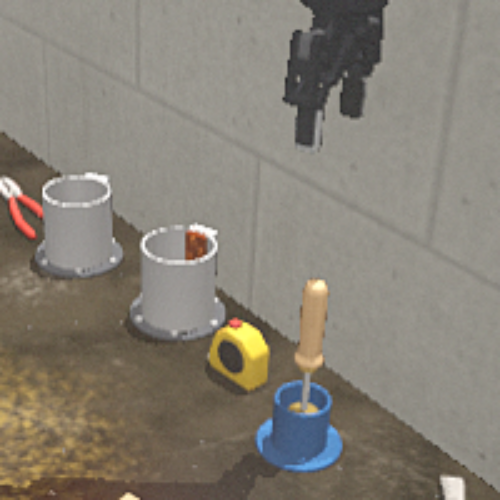

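The picture shows the brush standing in the stand (handle near pixel 312,320), the gripper clear above it, and the tape measure and pliers where they were.

```bash
python3 -c "
from plant import manip
print(manip.job_done())"
```

```text
the job is handed in; nothing more can be done
None
```

The job is handed in, with no verdict returned: I scrubbed the crust floor–rim–floor–rim at about 5–7 N and stood the brush back in the blue stand, bristles down, with the gripper clear.

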